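# Set out the jewellery stall

### The job

Get the stall ready: put the large cuff over the large stand, the small cuff over the small stand and the finger ring over the ring cone, each pushed fully home so that it sits flat on the foot of its stand. Lay the hand mirror gently in its rest without letting it fall: flat between the rims, glass up, its neck at the open edge and its handle sticking out. Do not disturb the bead jar and the clasp tin standing among them, and leave everything released and at rest.

Things in the scene. Friction and masses are not known exactly. Their poses are not given: they have to be found in the camera images.
- cuff_large: The larger of two brass bangle cuffs: an open, slightly conical tube standing upright with its wide end down, 28 mm high; outside diameter 64 mm at the bottom and 58 mm at the top, wall 5 mm (bore 54 mm at the bottom, 48 mm at the top), 90 g. Grasped from above across its outside. Origin: centre of its underside; z is its axis, up.
- cuff_small: The smaller brass bangle cuff, same form, wide end down, 24 mm high; outside diameter 48 mm at the bottom, 43 mm at the top, wall 4 mm (bore 40 mm at the bottom, 35 mm at the top), 50 g. Origin: centre of its underside; z up.
- finger_ring: Chunky brass finger ring lying flat, outside diameter 28 mm, bore 20 mm, 9 mm high, 22 g. Origin: centre of its underside; z up.
- mirror: Brass hand mirror lying flat, glass up. Head x 0 to +96 mm, 76 mm wide, 9 mm thick; straight handle x 0 to -90 mm, 16 mm wide, 10 mm thick, round end 22 mm. 130 g, centre of mass near x = +30 mm: lift by the handle close to the head. Origin: underside of the neck, where handle meets head; x from handle to head, z up out of the glass.
- stand_large: Larger of the two pale beech bangle stands, fixed: a round foot 76 mm across and 12 mm thick, with a tapered core on it, 49 mm across at the foot and 34 mm at the top, 43 mm high (top 55 mm above the table). The large cuff goes over the core and rests on the foot. Origin: centre of the underside of the foot; z up.
- stand_small: Smaller pale beech bangle stand, fixed: foot 60 mm across and 12 mm thick, tapered core 35 mm across at the foot and 23 mm at the top, 43 mm high (top 55 mm above the table). Origin: centre of the underside of the foot; z up.
- ring_cone: Pale beech ring cone, fixed: foot 44 mm across and 10 mm thick, slim cone 16 mm across at the foot and 6 mm at the top, 44 mm high (top 54 mm above the table). Origin: centre of the underside of the foot; z up.
- mirror_rest: Fixed pale beech slab with a dark pad, x 0 to +112 mm, 102 mm wide, 12 mm thick; rims 6 mm high on both long sides and the far end (inside 94 wide, 106 long); end x = 0, robot's side, is open. Mirror home: neck at the open edge, its x along the rest's x, underside 12 mm above the table. Origin: on the table, middle of the open edge; x from open edge to rimmed end, z up.
- bead_jar: Bystander, not to be disturbed: small loose amber glass jar with an aluminium cap, 30 mm across, 39 mm high. Origin: centre of its underside.
- clasp_tin: Bystander, not to be disturbed: small loose steel tin, 30 x 24 mm, 16 mm high. Origin: centre of its underside.

How it is judged:
By the outcome, as a careful person would: the job done as asked, in the order asked, and still so for the second after the job is handed in, with the robot touching nothing.
It also fails if it takes over 112 s, if anything falls off the work surface, if the arm or the gripper's body presses on something with over 40 N, if the wrist force passes 120 N, or if a joint passes its speed limit or range.

### The arm

A 6-joint arm with a two-finger parallel gripper is mounted at the origin on the work surface. World frame = base frame: x ahead of the robot, y to its left, z up, the work surface at z = 0. Lengths are in m, angles in rad, forces in N, time in s.
With the tool pointing down it reaches from about 0.35 to 0.925 m from the base axis. Payload 6.4 kg.
Tool frame: the origin (TCP) lies at the very end of the fingers, on their centre line; the grasp point (between the pads) lies 19 mm behind it; z points along the fingers, y is the direction in which the jaws open and shut (so a half turn about z gives the same grasp; the last joint's range is limited). The gripper opens to 85 mm and grips with 20 to 120 N. Pads are 22 mm wide; open, the fingers measure 114 mm over their backs; the gripper's body (76 mm by 85 mm) begins 54 mm behind the grasp point. The pads swing forward as they close: fully open they stand 13 mm farther back than shut.
Start: joints at [-1.327, 0.245, 1.558, -0, 1.339, -0.174], TCP at [0.264, -0.594, 0.231] pointing down, gripper open.
Joint ranges: [-3.13, 3.13], [-1.02, 2.26], [0.13, 2.54], [-0.95, 4.09], [0.21, 2.88], [-2.74, 2.74]. Speed limits (rad/s): [2.57, 2.57, 3.14, 3.14, 3.14, 3.14].

### API

Orientations are given as a rotation vector (axis times angle).
In Python, from workcell import * gives the robot as it stands. Calls block until the motion is done:
- goto(position, orientation): joint-space move of the TCP to a pose.
- move_straight(position, orientation=None, rate=0.15): straight line of the TCP; orientation=None keeps the orientation; rate is the mean speed in m/s.
- goto_joints(angles): joint-space move.
- grip(opening): opening from 0.0 (shut) to 1.0 (fully open); the grip force is fixed at half the most; returns when the fingers have stopped.
- hold(seconds).
- ik(position, orientation): joint angles nearest the present ones, or None.
- sense(): the state.
- read_camera(name): name is "scene" or "top" or "wrist"; returns (picture, depth): 420x560x3 uint8, red, green, blue; 420x560 float32, m along the optical axis (not along the pixel's ray), 0 where there is no reading.
- calibration(name): a dict with "fov_y" (degrees; the focal length in pixels is half the picture's height over the tangent of half this angle, whatever the lens; pixels are square), "cx", "cy" (the principal point, pixels), "k1" (the pictures are not rectified: a ray, as slopes to the right and down, at radius r is drawn at 1 + k1 r^2 times it, then the intrinsics apply), "cam_to_world" (4x4, takes a point from camera to world coordinates); the wrist camera has in their place "mount" (4x4, takes a point from camera to tool coordinates, whose origin is the TCP and whose axes are the flange's). Camera axes: x right, y up, looking along -z (the intrinsics and any distortion apply to the point x, -y, -z); pixel columns grow to the right and rows downward; lengths in m; the calibration is good to about 2 mm. A picture is of the moment at which its call begins: read the wrist's pose just before it. calibration takes no time and is no camera call.
A pose or a line that the arm cannot do raises Unreachable and nothing moves.
- close_job(): hands the job in, once; it reports no verdict.
The state is a dict: "time": time; "joint_pos": joint angles; "joint_vel": joint speeds; "effort": joint torques, N m; "position": TCP position; "ee_rot": TCP orientation; "contact_force": force on the tool from outside, world axes, zero at the start; "ft_torque": the same for the moment, N m; "grip_width": opening from 0.0 (shut) to 1.0 (fully open).
Only numpy, scipy, OpenCV 4.12 (cv2) and the standard library are available. Lean on these libraries where they do the work, as an engineer would, in place of code of your own. Each camera call takes 0.05 s, during which the arm holds its last target. There are 200 camera calls.

## Working session

There is one attempt and no reset: what is moved stays moved. The work goes in short steps, each a Python script; the robot and the scene stay as the last script left them, time stands still between calls to the robot, and variables do not carry over. Pictures are saved under pics/ and viewed, about 12 in all and at most 16, crops included, and the job is handed in when it is done.

```bash
ls; mkdir -p pics; python3 - <<'E'
from workcell import *
import cv2,numpy as np
for n in("top","scene"):
    p,d=read_camera(n);cv2.imwrite(f"pics/{n}0.png",p[...,::-1]);np.savez(f"{n}0.npz",p=p,d=d)
    print(calibration(n),(d>0).mean())
print(calibration("wrist"));s=sense();print(s)
E
```

```text
pics
{'fov_y': 47.23462073602194, 'cx': 283.85288348495493, 'cy': 206.1396965301258, 'k1': 0.038495174444211036, 'cam_to_world': array([[ 0.00169391,  0.98250173, -0.18624573,  0.35231132],
       [-0.99988277, -0.00117017, -0.01526699, -0.01226299],
       [-0.01521778,  0.18624976,  0.98238457,  1.0509535 ],
       [ 0.        ,  0.        ,  0.        ,  1.        ]])} 0.9960374149659864
{'fov_y': 47.167063927592814, 'cx': 274.6655957780491, 'cy': 209.85241870242146, 'k1': -0.036474413596038695, 'cam_to_world': array([[-0.06305856, -0.59646665,  0.80015695,  1.40025504],
       [ 0.99799771, -0.04163856,  0.04761102,  0.05530762],
       [ 0.004919  ,  0.80155709,  0.59789802,  0.66695999],
       [ 0.        ,  0.        ,  0.        ,  1.        ]])} 0.9961522108843538
{'fov_y': 64.15915355528911, 'cx': 280.86664393404243, 'cy': 202.50300539476234, 'k1': -0.05345945185183241, 'mount': array([[ 3.11078812e-04,  9.63430286e-01,  2.67958928e-01,
         6.78464644e-02],
       [ 9.99999854e-01, -1.81390131e-04, -5.08742225e-04,
         9.26772629e-04],
       [-4.41532563e-04,  2.67959047e-01, -9.63430202e-01,
        -1.43352885e-01],
       [ 0.00000000e+00,  0.00000000e+00,  0.00000000e+00,
         1.00000000e+00]])}
{'time': 0.1, 'joint_pos': array([-1.32712213e+00,  2.45750729e-01,  1.55887251e+00,  7.62771233e-06,
        1.33876718e+00, -1.74146510e-01]), 'joint_vel': array([-0.00085014, -0.00121804, -0.00367794,  0.0004922 ,  0.00025197,
        0.00064185]), 'effort': array([-7.03429887e-04, -4.30673182e+01, -3.27128720e+01, -1.82768395e-04,
        2.80278226e-03,  2.71226429e-05]), 'position': array([ 0.26360523, -0.5935922 ,  0.23029693]), 'ee_rot': array([-3.07152923e+00, -6.51172307e-01,  8.64499647e-05]), 'contact_force': array([-0.0284707 , -0.80105419, -0.89918469]), 'ft_torque': array([ 0.01919992, -0.0013465 , -0.00946788]), 'grip_width': 1.0028100362436985}
```

View pics/top0.png

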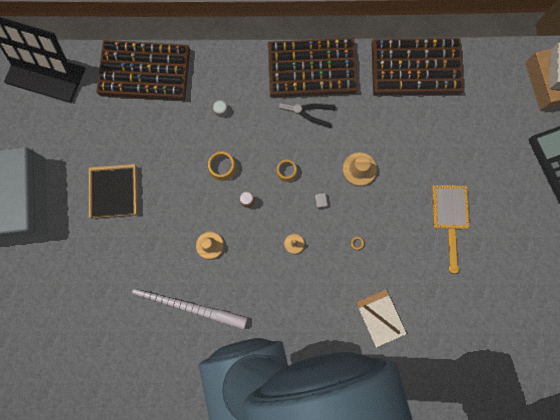

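View pics/scene0.png

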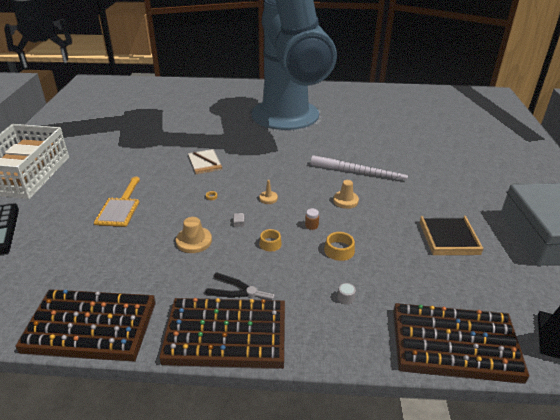

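The top view shows the large cuff (222,165), small cuff (287,170), large stand (360,168), small stand (209,245), cone (293,243), ring (357,243), mirror neck (452,228), rest (113,190), jar (246,199) and tin (321,200). The scene view agrees. The white-capped thing at (220,107) is clutter. Next I measure positions.

```bash
cat > h.py <<'E'
import numpy as np,cv2
from workcell import calibration
from scipy.spatial.transform import Rotation as R
def K(c):
    f=210/np.tan(np.radians(c["fov_y"]/2)); return np.array([[f,0,c["cx"]],[0,f,c["cy"]],[0,0,1]])
def rays(c,uv):
    n=cv2.undistortPoints(np.float64(uv).reshape(-1,1,2),K(c),np.array([c["k1"],0,0,0]))[:,0]
    return np.c_[n[:,0],-n[:,1],-np.ones(len(n))]
def world(c,T,uv,d):
    return (rays(c,uv)*np.asarray(d).reshape(-1,1))@T[:3,:3].T+T[:3,3]
def plane(c,T,uv,z):
    r=rays(c,uv)@T[:3,:3].T; return T[:3,3]+r*((z-T[2,3])/r[:,2])[:,None]
def cloud(c,T,d):
    v,u=np.mgrid[:420,:560]; return world(c,T,np.c_[u.ravel(),v.ravel()],d.ravel()).reshape(420,560,3)
def circ(p):
    A=np.c_[p,np.ones(len(p))];s=np.linalg.lstsq(A,(p**2).sum(1),rcond=None)[0]
    return s[0]/2,s[1]/2,np.sqrt(s[2]+s[0]**2/4+s[1]**2/4)
E
python3 - <<'E'
from h import *
for n in("top","scene"):
    q=np.load(n+"0.npz");c=calibration(n);T=c["cam_to_world"];P=cloud(c,T,q["d"])
    X,Y,Z=np.moveaxis(P,2,0)
    reg=(X>.3)&(X<.75)&(abs(Y)<.45)&(q["d"]>0)
    print(n,"table",np.percentile(Z[reg],[5,25,50,75]), q["d"][200,280:284])
    m=((Z>.005)&reg&(Z<.08)).astype(np.uint8)
    k,L,st,ce=cv2.connectedComponentsWithStats(m)
    for i in range(1,k):
        if st[i,4]<25: continue
        p=P[L==i]; hs=q["p"][L==i].mean(0).astype(int)
        (cx,cy),(w,h),a=cv2.minAreaRect(np.float32(p[:,:2]))
        print(ce[i].astype(int),st[i,4],"xy %.4f %.4f ztop %.4f"%(cx,cy,np.percentile(p[:,2],97)),"wh %.3f %.3f a %.1f"%(w,h,a),hs)
E
```

```text
top table [-0.00177586  0.00019263  0.00165899  0.00347104] [1.0715348 1.0704658 1.07209   1.0739336]
[320 122] 104 xy 0.7441 -0.0777 ztop 0.0164 wh 0.054 0.012 a 70.0 [49 49 48]
[221 167] 332 xy 0.6389 0.1427 ztop 0.0322 wh 0.059 0.059 a 84.3 [138 107  56]
[359 169] 913 xy 0.6334 -0.1645 ztop 0.0581 wh 0.078 0.075 a 78.7 [159 127  83]
[286 171] 192 xy 0.6280 -0.0014 ztop 0.0280 wh 0.049 0.045 a 65.0 [139 109  60]
[112 190] 2505 xy 0.5857 0.3845 ztop 0.0205 wh 0.120 0.110 a 2.9 [71 63 52]
[450 215] 1865 xy 0.4998 -0.3596 ztop 0.0147 wh 0.080 0.191 a 89.6 [163 140 106]
[246 199] 174 xy 0.5611 0.0857 ztop 0.0436 wh 0.028 0.028 a 69.3 [164 150 148]
[320 200] 159 xy 0.5620 -0.0763 ztop 0.0201 wh 0.031 0.024 a 8.7 [149 143 141]
[209 245] 591 xy 0.4631 0.1657 ztop 0.0572 wh 0.058 0.058 a 51.0 [172 137  89]
[293 243] 314 xy 0.4662 -0.0172 ztop 0.0504 wh 0.041 0.043 a 90.0 [177 141  92]
[356 243] 71 xy 0.4682 -0.1529 ztop 0.0132 wh 0.027 0.026 a 1.9 [169 130  68]
[193 307] 1018 xy 0.3356 0.2064 ztop 0.0279 wh 0.254 0.025 a 73.4 [163 154 157]
[378 309] 1015 xy 0.3226 -0.1965 ztop 0.0167 wh 0.
[... 476 characters left out ...]
195] 467 xy 0.4652 0.1674 ztop 0.0558 wh 0.056 0.059 a 0.4 [158 126  84]
[210 194] 56 xy 0.4660 -0.1523 ztop 0.0108 wh 0.025 0.029 a 76.9 [168 129  67]
[311 217] 246 xy 0.5632 0.0873 ztop 0.0407 wh 0.029 0.029 a 36.1 [129 108  99]
[238 218] 131 xy 0.5616 -0.0761 ztop 0.0181 wh 0.031 0.022 a 6.6 [144 139 139]
[450 235] 1796 xy 0.5834 0.3846 ztop 0.0192 wh 0.117 0.105 a 4.0 [79 67 53]
[192 235] 885 xy 0.6369 -0.1618 ztop 0.0564 wh 0.068 0.076 a 15.1 [164 130  84]
[269 239] 330 xy 0.6307 0.0003 ztop 0.0253 wh 0.044 0.045 a 58.3 [141 108  55]
[339 245] 571 xy 0.6414 0.1450 ztop 0.0297 wh 0.060 0.061 a 58.5 [139 107  54]
[222 276] 104 xy 0.7423 -0.0780 ztop 0.0144 wh 0.049 0.013 a 76.0 [45 44 45]
```

```bash
cat >> h.py <<'E'
from workcell import *
def ori(yaw=0.):
    return (R.from_euler("z",yaw)*R.from_euler("x",np.pi)).as_rotvec()
def look(name):
    s=sense();p,d=read_camera("wrist");c=calibration("wrist")
    B=np.eye(4);B[:3,:3]=R.from_rotvec(s["ee_rot"]).as_matrix();B[:3,3]=s["position"]
    T=B@c["mount"];cv2.imwrite(f"pics/{name}.png",p[...,::-1]);np.savez(name+".npz",p=p,d=d,T=T)
    return p,d,c,T,cloud(c,T,d)
E
python3 - <<'E'
from h import *
V=dict(mir=(.46,-.357),ring=(.467,-.153),stL=(.635,-.163),cone=(.467,-.017),cufS=(.63,0),cufL=(.64,.144),stS=(.464,.166),rest=(.575,.3845))
Zt=dict(ring=.009,stL=.055,cone=.054,cufS=.024,cufL=.028,stS=.055)
rad=dict(ring=.02,stL=.045,cone=.03,cufS=.03,cufL=.04,stS=.036)
for n,(x,y) in V.items():
    goto([x,y,.15 if n not in("mir","rest") else .2],ori());hold(.3);p,d,c,T,P=look("w_"+n)
    if n in Zt:
        D=np.hypot(P[...,0]-x,P[...,1]-y);ok=d>0
        tab=P[ok&(D>rad[n]+.005)&(D<rad[n]+.02)];z0=np.median(tab[:,2])
        top=P[ok&(D<rad[n])&(abs(P[...,2]-z0-Zt[n])<.003)][:,:2]
        out=[z0,len(top),*top.mean(0)]
        if n in("ring","cufS","cufL"): out+=circ(top)
        else:
            f=P[ok&(D<rad[n]+.01)&(P[...,2]>z0+.006)&(P[...,2]<z0+.016)][:,:2]
            out+=list(cv2.minEnclosingCircle(np.float32(f))[0])+[len(f)]+list(cv2.minEnclosingCircle(np.float32(top))[0])
        print(n,np.round(out,4))
print(sense()["time"],sense()["position"])
a=[cv2.resize(cv2.imread(f"pics/w_{n}.png"),(400,300)) for n in("mir","rest","stL","cufL")]
cv2.imwrite("pics/m1.png",np.vstack([np.hstack(a[:2]),np.hstack(a[2:])]))
E
```

```text
ring [ 2.365e-01  8.580e+02  4.789e-01 -1.548e-01  4.779e-01 -1.548e-01
  5.200e-03]
stL [ 2.168e-01  0.000e+00        nan        nan  6.351e-01 -1.640e-01
  7.521e+03  0.000e+00  0.000e+00]
cone [ 1.948e-01  4.184e+03  4.876e-01 -1.610e-02  0.000e+00  0.000e+00
  0.000e+00  4.841e-01 -1.560e-02]
cufS [0.1939 0.        nan    nan 0.     0.     0.    ]
cufL [2.019e-01 4.869e+03 6.526e-01 1.470e-01 6.459e-01 1.458e-01 2.500e-02]
stS [1.892e-01 5.114e+03 4.813e-01 1.653e-01 4.718e-01 1.658e-01 8.440e+02
 4.743e-01 1.652e-01]
9.5917 [0.57503998 0.38383862 0.20015336]<stdin>:11: RuntimeWarning: Mean of empty slice.
  ret = um.true_divide(
```

View pics/m1.png

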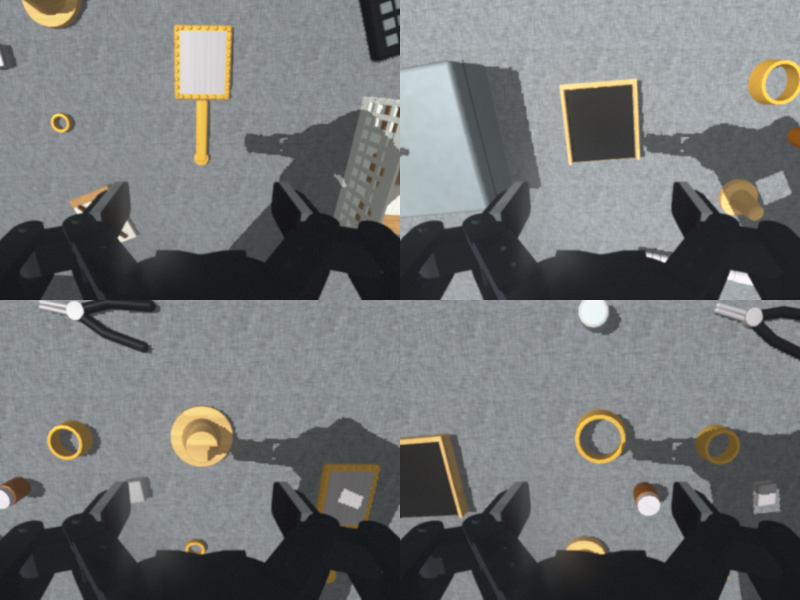

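The montage shows mirror, rest, large stand and large cuff all well in view, ahead of the fingers. My filter picked up finger points, so I restrict it by height.

```bash
cat > an.py <<'E'
from h import *
V=dict(ring=(.467,-.153),stL=(.635,-.163),cone=(.467,-.017),cufS=(.63,0),cufL=(.64,.144),stS=(.464,.166))
Zt=dict(ring=.009,stL=.055,cone=.054,cufS=.024,cufL=.028,stS=.055)
rad=dict(ring=.02,stL=.045,cone=.03,cufS=.03,cufL=.04,stS=.036)
c=calibration("wrist")
for n,(x,y) in V.items():
    q=np.load(f"w_{n}.npz");d=q["d"];P=cloud(c,q["T"],d);hsv=cv2.cvtColor(q["p"],cv2.COLOR_RGB2HSV)
    D=np.hypot(P[...,0]-x,P[...,1]-y);ok=(d>0)&(P[...,2]<.09)
    tab=P[ok&(D>rad[n]+.01)&(D<rad[n]+.03)];z0=np.median(tab[:,2])
    top=P[ok&(D<rad[n])&(hsv[...,1]>60)&(abs(P[...,2]-z0-Zt[n])<.0035)][:,:2]
    out=[z0,len(top),*top.mean(0)]
    if n in("ring","cufS","cufL"): out+=circ(top)
    else: out+=cv2.minEnclosingCircle(np.float32(top))[0]
    # outer contour of colour mask, cast on foot/bottom plane
    m=(ok&(hsv[...,1]>60)&(D<rad[n]+.012)).astype(np.uint8)
    ct=max(cv2.findContours(m,0,1)[0],key=cv2.contourArea)[:,0]
    zp={"stL":.012,"stS":.012,"cone":.010}.get(n)
    if zp:
        w=plane(c,q["T"],ct,z0+zp);out+=circ(w[:,:2])
    print(n,np.round(out,4))
for n in("mir","rest"):
    q=np.load(f"w_{n}.npz");d=q["d"];P=cloud(c,q["T"],d);hsv=cv2.cvtColor(q["p"],cv2.COLOR_RGB2HSV)
    x,y=(.5,-.357) if n=="mir" else (.585,.3845)
    reg=(abs(P[...,0]-x)<.12)&(abs(P[...,1]-y)<.075)&(P[...,2]<.05)&(d>0)
    z0=np.percentile(P[reg][:,2],20)
    p=P[reg&(P[...,2]>z0+.005)]
    print(n,z0,cv2.minAreaRect(np.float32(p[:,:2])),p[:,:2].min(0),p[:,:2].max(0))
    if n=="mir":
        xs=np.arange(p[:,0].min(),p[:,0].max(),.008)
        for a in xs:
            s=p[(p[:,0]>=a)&(p[:,0]<a+.008)]; print("%.3f y %.4f..%.4f mid %.4f"%(a,*np.percentile(s[:,1],[1,99]),np.percentile(s[:,1],[1,99]).mean()))
    else:
        for lo,hi in((.006,.014),(.0155,.025)):
            for a in np.arange(.53,.65,.015):
                s=p[(p[:,0]>=a)&(p[:,0]<a+.008)&(p[:,2]>z0+lo)&(p[:,2]<z0+hi)]
                if len(s): print("%.3f %d y %.4f..%.4f"%(a,len(s),*np.percentile(s[:,1],[1,99])))
            for a in np.arange(.34,.44,.02):
                s=p[(p[:,1]>=a)&(p[:,1]<a+.008)&(p[:,2]>z0+lo)&(p[:,2]<z0+hi)]
                if len(s): print("Y%.3f %d x %.4f..%.4f"%(a,len(s),*np.percentile(s[:,0],[1,99])))
E
python3 an.py
```

```text
ring [ 8.000e-04  4.000e+02  4.684e-01 -1.554e-01  4.683e-01 -1.554e-01
  1.190e-02]
stL [ 8.000e-04  1.635e+03  6.348e-01 -1.648e-01  6.341e-01 -1.649e-01
  6.343e-01 -1.653e-01  3.760e-02]
cone [ 8.000e-04  6.200e+01  4.672e-01 -1.860e-02  4.658e-01 -1.900e-02
  4.673e-01 -1.900e-02  2.170e-02]
cufS [ 8.000e-04  7.370e+02  6.314e-01 -2.200e-03  6.306e-01 -2.100e-03
  1.940e-02]
cufL [8.000e-04 1.266e+03 6.424e-01 1.428e-01 6.413e-01 1.428e-01 2.650e-02]
stS [8.000e-04 7.530e+02 4.641e-01 1.654e-01 4.633e-01 1.653e-01 4.638e-01
 1.650e-01 2.970e-02]
mir 0.00032683666861821337 ((0.5001639127731323, -0.3601459860801697), (0.07594483345746994, 0.1925470232963562), 88.52957916259766) [ 0.40386521 -0.4000384 ] [ 0.5965712  -0.32234293]
0.404 y -0.3683..-0.3494 mid -0.3588
0.412 y -0.3694..-0.3483 mid -0.3588
0.420 y -0.3662..-0.3515 mid -0.3588
0.428 y -0.3672..-0.3516 mid -0.3594
0.436 y -0.3672..-0.3516 mid -0.3594
0.444 y -0.3671..-0.3517 mid -0.3594
0.452 y -0.3670..-0.3517 mid -0.3594
0.460 y -0.3670..-0.3517 mid -0.3594
0.468 y -0.3669..-0.3518 mid -0.3594
0.476 y -0.3676..-0.3518 
[... 746 characters left out ...]

0.530 623 y 0.3326..0.4250
0.545 652 y 0.3333..0.4265
0.560 714 y 0.3348..0.4274
0.575 674 y 0.3360..0.4285
0.590 738 y 0.3368..0.4300
0.605 768 y 0.3375..0.4306
0.620 738 y 0.3392..0.4310
0.635 34 y 0.3393..0.4316
Y0.340 805 x 0.5323..0.6357
Y0.360 800 x 0.5303..0.6346
Y0.380 790 x 0.5292..0.6328
Y0.400 796 x 0.5271..0.6309
Y0.420 752 x 0.5261..0.6300
0.530 58 y 0.3283..0.4296
0.545 72 y 0.3288..0.4309
0.560 65 y 0.3304..0.4323
0.575 75 y 0.3310..0.4331
0.590 74 y 0.3327..0.4343
0.605 72 y 0.3331..0.4347
0.620 80 y 0.3347..0.4359
0.635 467 y 0.3363..0.4298
Y0.340 56 x 0.6367..0.6431
Y0.360 52 x 0.6357..0.6412
Y0.380 53 x 0.6339..0.6394
Y0.400 55 x 0.6321..0.6376
Y0.420 129 x 0.5248..0.6367
```

```bash
cat >> h.py <<'E'
def fz(): return sense()["contact_force"][2]
def pick(x,y,z,yaw=0.,open_=1.,lift=.13):
    grip(open_);goto([x,y,.13],ori(yaw));move_straight([x,y,z+.03],rate=.2);move_straight([x,y,z],rate=.06)
    f0=fz();grip(0.);w=sense()["grip_width"];print("gripped",w,"fz",f0,fz())
    move_straight([x,y,lift],rate=.15);print("lifted w",sense()["grip_width"],sense()["contact_force"],sense()["time"])
def lower(x,y,ztop,zend,fmax=8.):
    """from ztop down to zend in 1 mm steps over the last bit, stops on reaction force"""
    move_straight([x,y,ztop],rate=.1);hold(.15);b=fz();z=ztop
    while z>zend+1e-6:
        z=max(z-.001,zend);move_straight([x,y,z],rate=.03);f=fz()-b
        if f>fmax: break
    print("end z",z,sense()["position"],"df",f,sense()["contact_force"]-[0,0,b]);return z
E
python3 - <<'E'
from h import *
pick(.6413,.1428,0.)
goto([.6345,-.165,.13],ori());move_straight([.6345,-.165,.06],rate=.12)
lower(.6345,-.165,.018,.0105)
E
```

```text
gripped 0.6982403974855728 fz 0.046430446380201884 6.108507177457817
lifted w 0.6969304209173133 [ 0.86533516  0.59856986 -1.13837255] 13.5083
end z 0.011999999999999993 [ 0.63467702 -0.16510038  0.01348654] df 11.320145440509096 [-5.53730231  1.85434207 11.32014544]
```

```bash
cat >> h.py <<'E'
def release(x,y,name,r,ztop,open_=1.):
    grip(open_);move_straight([x,y,.15],rate=.2);hold(.2);p,d,c,T,P=look(name)
    hsv=cv2.cvtColor(p,cv2.COLOR_RGB2HSV);D=np.hypot(P[...,0]-x,P[...,1]-y)
    q=P[(D<r)&(d>0)&(P[...,2]<.09)&(hsv[...,1]>60)]
    h,e=np.histogram(q[:,2],np.arange(0,.066,.002));print({round(float(a)*1000):int(b) for a,b in zip(e,h)})
    t=q[abs(q[:,2]-ztop-.0008)<.004];X=np.c_[t[:,:2]-t[:,:2].mean(0),np.ones(len(t))]
    print("plane tilt/height",np.linalg.lstsq(X,t[:,2],rcond=None)[0],"t",sense()["time"])
    return p
E
python3 - <<'E'
from h import *
p=release(.6345,-.165,"aL",.045,.040)
cv2.imwrite("pics/aLc.png",cv2.resize(p[130:260,200:360,::-1],None,fx=4,fy=4))
E
```

```text
{0: 78, 2: 7, 4: 12, 6: 8, 8: 20, 10: 269, 12: 993, 14: 96, 16: 61, 18: 69, 20: 63, 22: 81, 24: 97, 26: 94, 28: 128, 30: 128, 32: 132, 34: 130, 36: 160, 38: 388, 40: 1056, 42: 87, 44: 67, 46: 50, 48: 58, 50: 59, 52: 76, 54: 1008, 56: 594, 58: 0, 60: 0, 62: 0}
plane tilt/height [-0.00010656 -0.00023173  0.04043888] t 19.1083
```

View pics/aLc.png

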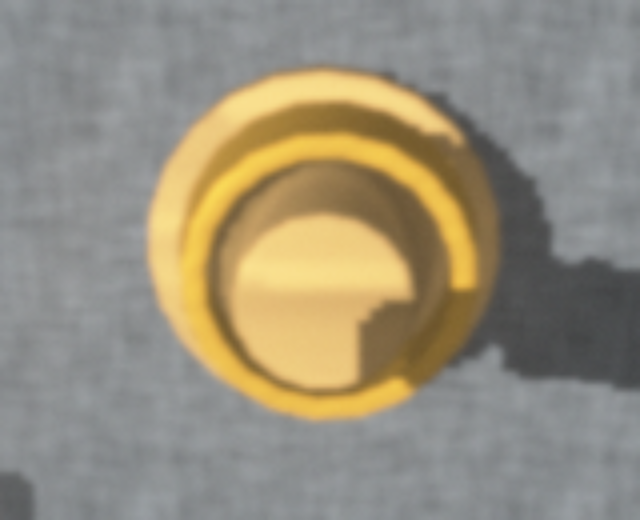

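The crop shows the large cuff home around the core: its rim plane is at 40.4 mm against the expected 40.8 mm (12 + 28 mm plus 0.8 mm bias), with no tilt. Next are the small cuff and the ring.

```bash
python3 - <<'E'
from h import *
pick(.6308,-.0021,0.)
goto([.4637,.1652,.13],ori());move_straight([.4637,.1652,.06],rate=.12)
lower(.4637,.1652,.018,.0105)
release(.4637,.1652,"aS",.036,.036)
E
```

```text
gripped 0.5136115654606341 fz 0.4648908110612231 5.097649789707471
lifted w 0.513074275950294 [ 1.04451509  1.02808223 -0.49908458] 22.8167
end z 0.011999999999999993 [0.46398889 0.1652594  0.01297637] df 11.212905904189585 [-3.5535434  -0.56813439 11.2129059 ]
{0: 53, 2: 9, 4: 12, 6: 18, 8: 21, 10: 212, 12: 838, 14: 82, 16: 46, 18: 38, 20: 60, 22: 60, 24: 70, 26: 80, 28: 86, 30: 90, 32: 89, 34: 222, 36: 613, 38: 52, 40: 37, 42: 43, 44: 33, 46: 32, 48: 42, 50: 44, 52: 46, 54: 485, 56: 235, 58: 0, 60: 0, 62: 0}
plane tilt/height [-0.00891284  0.00522576  0.03641033] t 28.2917
```

```bash
python3 - <<'E'
from h import *
pick(.4683,-.1554,.003,open_=.7)
p=[.467,-.0190]
goto([*p,.13],ori());move_straight([*p,.062],rate=.15);move_straight([*p,.035],rate=.05);print(sense()["contact_force"])
lower(*p,.018,.0115)
im=release(*p,"aR",.03,.019,open_=.7)
cv2.imwrite("pics/aRc.png",cv2.resize(im[130:260,200:360,::-1],None,fx=4,fy=4))
E
```

```text
gripped 0.277444211542755 fz 1.177681877976018 6.614885557734998
lifted w 0.2712445318237743 [ 0.4683751  -0.06825422 -1.01526141] 32.625
[ 0.00808573 -0.73018857 -0.58321449]
end z 0.012999999999999994 [ 0.46713908 -0.01902092  0.01367835] df 8.668762387120443 [-2.56538487  0.67486045  8.66876239]
{0: 51, 2: 5, 4: 14, 6: 19, 8: 177, 10: 924, 12: 67, 14: 40, 16: 36, 18: 272, 20: 141, 22: 15, 24: 12, 26: 17, 28: 14, 30: 14, 32: 15, 34: 14, 36: 11, 38: 14, 40: 12, 42: 14, 44: 11, 46: 11, 48: 11, 50: 11, 52: 22, 54: 39, 56: 0, 58: 0, 60: 0, 62: 0}
plane tilt/height [-0.01088121  0.00176868  0.01954336] t 37.7667
```

View pics/aRc.png

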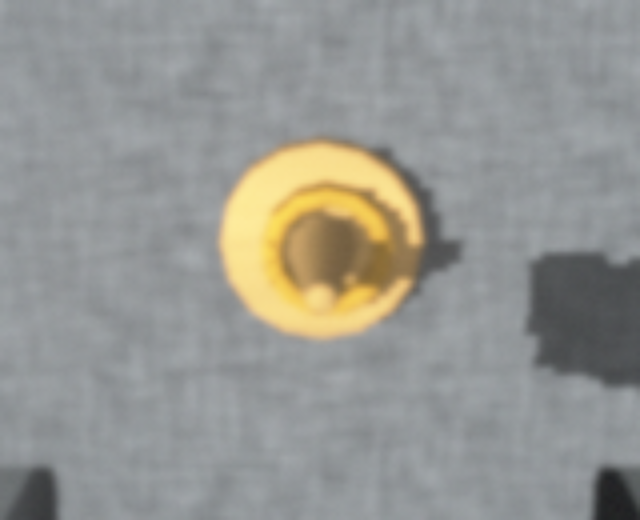

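The crop shows the ring flat on the cone foot with its top at 19.5 mm. Now the mirror: grip, lift a little and check tilt.

```bash
python3 - <<'E'
from h import *
yw=np.radians(-1.3);g=np.array([.4998,-.3603])-.017*np.array([np.cos(yw),np.sin(yw)]);print(g)
grip(.7);goto([*g,.13],ori(yw));grip(.5);move_straight([*g,.03],rate=.15);move_straight([*g,.003],rate=.05)
grip(0.);print(sense()["grip_width"],sense()["contact_force"])
move_straight([*g,.08],rate=.08);hold(.3);s=sense();print(s["grip_width"],s["contact_force"],s["ft_torque"],s["time"])
p,d,c,T,P=look("mirlift")
hsv=cv2.cvtColor(p,cv2.COLOR_RGB2HSV)
rel=(P-np.r_[g,s["position"][2]-.003])@R.from_euler("z",yw).as_matrix()
m=(d>0)&(abs(rel[...,2])<.04)&(rel[...,0]>.02)&(rel[...,0]<.13)&(abs(rel[...,1])<.05)
q=rel[m];X=np.c_[q[:,:2],np.ones(len(q))];k=np.linalg.lstsq(X,q[:,2],rcond=None)[0];print("plane",k,"mean",q.mean(0),len(q),(q[:,2]-X@k).std())
print(cv2.minAreaRect(np.float32(q[:,:2])),np.percentile(q,[.5,99.5],axis=0))
cv2.imwrite("pics/ml.png",p[...,::-1])
E
```

```text
[ 0.48280438 -0.35991432]
0.16301205057965507 [-0.79664239  0.45572139  3.76591707]
0.16422421128012582 [ 0.89524063 -0.3751859  -1.66928847] [ 0.01215243  0.04499845 -0.01336648] 42.875
plane [-0.01061928 -0.00093216  0.00987052] mean [ 0.06723215 -0.00025927  0.00915681] 41656 0.0008857071778731395
((0.06450432538986206, -0.000252746045589447), (0.0891454815864563, 0.07694337517023087), 0.11631752550601959) [[ 0.0206342  -0.03735487  0.00644775]
 [ 0.10769529  0.03675307  0.01204863]]
```

View pics/ml.png

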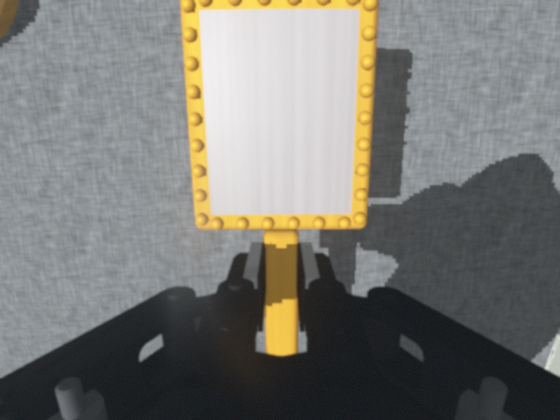

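The mirror is held level, with its neck edge at row 228. I cast that edge to check the grasp offset, then carry and lower it.

```bash
python3 - <<'E'
from h import *
c=calibration("wrist");q=np.load("mirlift.npz");yw=np.radians(-1.3);g=np.array([.48280438,-.35991432])
w=plane(c,q["T"],[[215,229],[281,230],[345,229]],.086)[:,:2]-g
u=np.array([np.cos(yw),np.sin(yw)]);off=float((w@u).mean());print("neck ahead of grasp",w@u)
off=np.clip(off,.015,.019)
a=np.radians(4.4);e=np.array([np.cos(a),np.sin(a)])
t=np.array([.5275,.3782])-(off-.001)*e;print(off,t)
move_straight([*g,.13],rate=.1)
move_straight([*t,.13],ori(a),rate=.25);hold(.3)
p,d,c,T,P=look("overrest");cv2.imwrite("pics/or.png",p[...,::-1]);print(sense()["position"],sense()["time"])
E
```

```text
neck ahead of grasp [0.01803829 0.01760605 0.01804686]
0.017897067932342626 [0.51065273 0.37690367]
[0.51066807 0.37681911 0.13003017] 47.025
```

View pics/or.png

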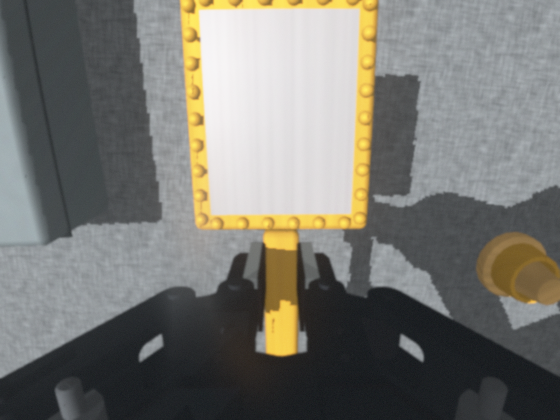

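The mirror is unmoved in the hand and covers the rest, and the grey box at left is clear of the gripper. I lower it now.

```bash
python3 - <<'E'
from h import *
a=np.radians(4.4);t=[.5107,.3769]
move_straight([*t,.04],rate=.1)
lower(*t,.019,.0148,fmax=4.)
p,d,c,T,P=look("lowered");cv2.imwrite("pics/lo.png",p[...,::-1]);print(sense()["ft_torque"])
E
```

```text
end z 0.014999999999999996 [0.51091591 0.37701123 0.01562171] df 5.222412105761119 [-2.34794298 -1.05565694  5.22241211]
[-0.15920662  0.35630368 -0.00932836]
```

View pics/lo.png

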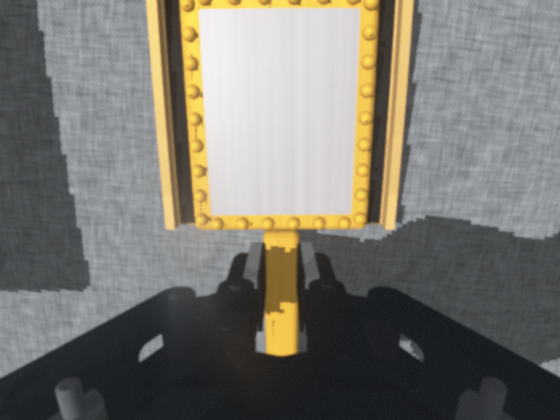

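The mirror lies between the rims: its sides (197–370) sit inside the rim insides (about 175–388), and its neck is level with the open edge (row 228). Release and verify.

```bash
python3 - <<'E'
from h import *
a=np.radians(4.4);t=np.array([.5107,.3769])
grip(.5);move_straight([*t,.10],rate=.1)
u=np.array([np.cos(a),np.sin(a)])
move_straight([*(t+.05*u),.2],rate=.2);hold(.3);p,d,c,T,P=look("final_m")
rel=(P-np.r_[.5275,.3782,0])@R.from_euler("z",a).as_matrix()
hsv=cv2.cvtColor(p,cv2.COLOR_RGB2HSV)
m=(d>0)&(rel[...,0]>.006)&(rel[...,0]<.088)&(abs(rel[...,1])<.034);q=rel[m];X=np.c_[q[:,:2],np.ones(len(q))]
print("head plane",np.linalg.lstsq(X,q[:,2],rcond=None)[0],q[:,2].mean())
m=(d>0)&(rel[...,0]>-.07)&(rel[...,0]<-.02)&(abs(rel[...,1])<.006);q=rel[m];print("handle z",np.median(q[:,2]),np.median(q[:,1]),len(q))
goto([.40,-.25,.30],ori());hold(.5)
im,dd=read_camera("top");c=calibration("top");P=cloud(c,c["cam_to_world"],dd)
for n,(x,y) in dict(jar=(.5611,.0857),tin=(.562,-.0763)).items():
    k=P[(np.hypot(P[...,0]-x,P[...,1]-y)<.03)&(P[...,2]>.006)];print(n,cv2.minAreaRect(np.float32(k[:,:2])))
A=cv2.resize(im[120:290,60:480,::-1],(800,324));B=cv2.resize(p[...,::-1],(800,600))[:276]
cv2.imwrite("pics/fin.png",np.vstack([A,B]));print(sense()["time"])
E
```

```text
head plane [ 0.10274133 -0.08906022  0.22532608] 0.23018035004066636
handle z 0.02278187625369149 -0.0004147820401526862 531
jar ((0.5584008097648621, 0.08692319691181183), (0.028681421652436256, 0.04611425846815109), 70.88674926757812)
tin ((0.5611766576766968, -0.07539040595293045), (0.03433229774236679, 0.03732936084270477), 65.10887145996094)
54.975
```

View pics/fin.png

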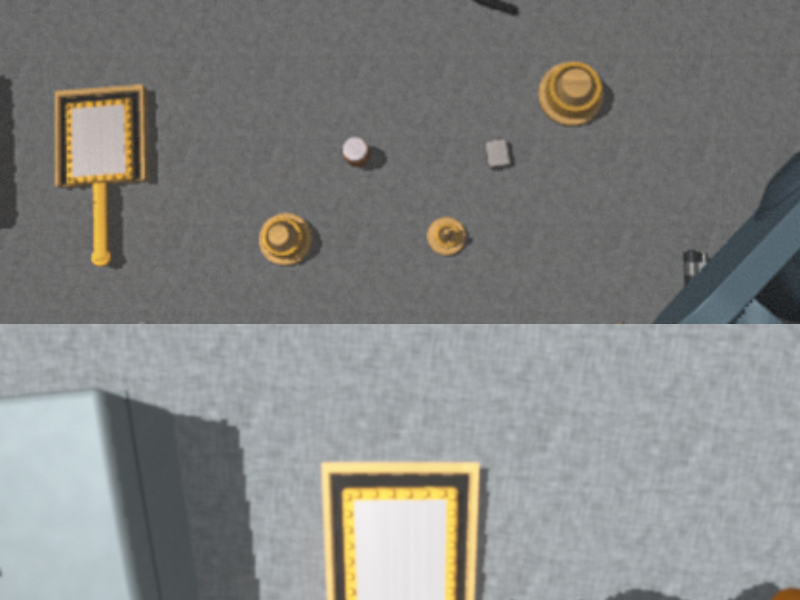

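The picture shows everything in place. The head plane fit picked up finger points, and the jar and tin boxes picked up table noise, so I recheck both before handing in.

```bash
python3 - <<'E'
from h import *
a=np.radians(4.4);c=calibration("wrist");q0=np.load("final_m.npz");d=q0["d"];P=cloud(c,q0["T"],d)
rel=(P-np.r_[.5275,.3782,0])@R.from_euler("z",a).as_matrix()
m=(d>0)&(rel[...,2]<.06)&(rel[...,0]>.006)&(rel[...,0]<.088)&(abs(rel[...,1])<.034);q=rel[m]
print("head plane",np.linalg.lstsq(np.c_[q[:,:2],np.ones(len(q))],q[:,2],rcond=None)[0],q[:,2].mean())
hsv=cv2.cvtColor(q0["p"],cv2.COLOR_RGB2HSV)
m=(d>0)&(rel[...,2]>.018)&(rel[...,2]<.03)&(abs(rel[...,1])<.044)&(rel[...,0]<.103)&(rel[...,0]>.03);print("head y,x",np.percentile(rel[m],[1,99],axis=0)[:,:2])
im,dd=read_camera("top");im0=np.load("top0.npz");ct=calibration("top")
for t,D in(("before",im0["d"]),("after",dd)):
    P=cloud(ct,ct["cam_to_world"],D)
    for n,(x,y,z) in dict(jar=(.5611,.0857,.03),tin=(.562,-.0763,.011)).items():
        k=P[(np.hypot(P[...,0]-x,P[...,1]-y)<.03)&(P[...,2]>z)];print(t,n,k.mean(0),len(k))
print(sense()["contact_force"],sense()["time"])
E
```

```text
head plane [-0.00144546 -0.00016338  0.02254181] 0.022472210589081103
head y,x [[ 0.030643   -0.03700149]
 [ 0.09634588  0.03676198]]
before jar [0.5608324  0.08545434 0.03910264] 137
before tin [ 0.56158955 -0.07607499  0.01707057] 151
after jar [0.5610402  0.08545219 0.03907744] 134
after tin [ 0.56148787 -0.07603886  0.01680082] 153
[0.69207218 0.08997274 0.39906167] 55.025
```

```bash
python3 -c "
from workcell import *
close_job()"
```

```text
the job is handed in; nothing more can be done
```

The stall is set up and the job was handed in at about 55 s on the robot's clock, out of the 112 s allowed. I did it in the order asked: large cuff, small cuff, ring, mirror.

- **Cuffs and ring:** All three sit flat on their feet. Measured top heights were 40.4, 36.4 and 19.5 mm, against 40, 36 and 19 mm nominal, with no meaningful tilt. Each met an upward force of about 9–11 N at the foot before I released it.
- **Mirror:** It lies level, within 0.1°, glass up and centred between the rims, with its neck at the open edge within about 1 mm. The handle sticks out towards the robot.
- **Jar and tin:** They had not moved, to within 0.2 mm in before-and-after top views.
- **Robot:** The arm is parked clear, touching nothing.

**Failed checks:** My first wrist-camera filter and my first final mirror-plane fit picked up gripper finger points. My first jar and tin size check picked up table noise. I redid each from filtered data, and the numbers above are from the corrected versions.

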